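Pack the lunch box by the back door, in layers

ROBOT

A 7-joint arm with a two-finger parallel gripper is mounted at the origin on the work surface. World frame = base frame: x ahead of the robot, y to its left, z up, the work surface at z = 0. Lengths are in m, angles in rad, forces in N, time in s.
With the tool pointing down it reaches from about 0.425 to 0.825 m from the base axis. Payload 3.6 kg.
Tool frame: the origin (TCP) lies where the fingers leave the gripper's body, on its centre line; the fingertips stand 73 mm ahead of it and the grasp point (between the pads) lies 54 mm ahead of it; z points along the fingers, y is the line along which they close (so a half turn about z gives the same grasp; the last joint's range is limited). The gripper opens to 85 mm and grips with 20 to 120 N. Pads are 22 mm wide; open, the fingers measure 114 mm over their backs; the gripper's body (76 mm by 85 mm) begins 54 mm behind the grasp point. The pads swing forward as they close: fully open they stand 13 mm farther back than shut.
Start: joints at [1.135, 0.615, -0.013, 1.423, 0.008, 1.103, -0.04], TCP at [0.258, -0.596, 0.304] pointing down, gripper open.
Joint ranges: [-3.12, 3.12], [-0.3, 2.06], [-1.34, 1.32], [0.26, 2.42], [-1.36, 4.5], [0.01, 1.98], [-2.84, 2.84]. Speed limits (rad/s): [2.79, 2.79, 3.14, 3.14, 3.14, 3.14, 3.14].

INTERFACE

Orientations are given as a unit quaternion [x, y, z, w].
In Python, from station import arm, snapshot, camera_info, ticket gives the robot as it stands. Calls block until the motion is done:
- arm.movep(position, orientation): joint-space move of the TCP to a pose.
- arm.line_to(position, velocity=0.15, ori=None): straight line of the TCP; ori=None keeps the orientation; velocity is the mean speed in m/s.
- arm.move_j(angles): joint-space move.
- arm.move_gripper(opening, effort=None): opening from 0.0 (shut) to 1.0 (fully open); effort is the grip in N (None keeps the last); returns when the fingers have stopped.
- arm.pause(seconds).
- arm.ik(position, orientation): joint angles nearest the present ones, or None.
- snapshot(name): name is "scene" or "top" or "wrist"; returns the picture (384x512x3 uint8, blue, green, red); there is no depth.
- camera_info(name): a dict with "fx", "fy", "cx", "cy" (pixels), "R" (3x3) and "t" (3): a world point X has camera coordinates R X + t; the wrist camera has in their place "T_tool_cam" (4x4, takes a point from camera to tool coordinates, whose origin is the TCP and whose axes are the flange's). Camera axes: x right, y down, z forward; pixel columns grow to the right and rows downward; lengths in m; the calibration is good to about 2 mm. A picture is of the moment at which its call begins: read the wrist's pose just before it. camera_info takes no time and is no camera call.
A pose or a line that the arm cannot do raises arm.MotionError and nothing moves.
- ticket.finish_job(): hands the job in; it is judged then, once.
Readings, each from a call of its own:
- arm.read_time(): time.
- arm.read_joint_positions(): joint angles.
- arm.read_dq(): joint speeds.
- arm.read_effort(): joint torques, N m.
- arm.read_tool_pos(): TCP position.
- arm.read_eef_rot(): TCP orientation.
- arm.read_ft_force(): force on the tool from outside, world axes, zero at the start.
- arm.read_wrist_torque(): the same for the moment, N m.
- arm.read_opening(): opening from 0.0 (shut) to 1.0 (fully open).
- arm.read_finger_force(): force on a finger pad.
Only numpy, scipy, OpenCV 4.12 (cv2) and the standard library are available. Lean on these libraries where they do the work, as an engineer would, in place of code of your own. Each camera call takes 0.05 s, during which the arm holds its last target. There are 200 camera calls.

TASK

The drink bottle on the counter is dripping: first roll it over on the counter until its spout points straight up. Then pack the lunch box in layers: every tub and carton flat on the bottom, then the divider plate seated level on the corner posts above them, and on top of the divider the snack bars, lying flat, and the bottle, lying down with its spout still up. Set everything in without dropping it, leave the other things on the counter where they are, and take your hand away at the end.

Things in the scene. Friction and masses are not known exactly. Their poses are not given: they have to be found in the camera images.
- lunchbox: open grey lunch box, fixed, 208 (x) by 238 (y) by 75 mm high outside; walls and floor 4 mm (200 by 230 inside). Origin: centre of its underside, on the counter; z up. A post 18 by 18 mm in each inner corner rises to 46 mm above the counter; the divider rests on the four posts. The lid lies folded back on the far (+x) side and is not used.
- divider_tongue (a point): grey divider plate 190 (x) by 220 (y) by 4 mm, 160 g, flat on the counter, with an upright tongue in its middle to hold it by: 10 mm thick (its x), 44 long (its y), top 34 mm above the plate's underside. Point: on the tongue, 24 mm above the underside. Fits the box either way round, 5 mm to spare each side; seated, its underside is 46 mm above the counter.
- bottle1_mid (a point): steel drink bottle, one dark ring, 280 g, lying. Round body 50 mm across, 118 long; point: body centre, on the axis; own x runs to the narrower black lid (36 mm across, 59 to 97 mm along x). A white spout (at 78 mm along x) sticks out of the lid's side along own z, to 23.5 mm from the axis, so clear of the counter. It rolls easily, stays where left. One of the two bottles is there.
- bottle2_mid (a point): the other drink bottle, the same but with three dark rings near its foot; point and axes as for the first. Only one of the two is there each time.
- tub1_mid (a point): round lidded snack tub, clear with a grey lid, 64 mm across, 38 mm high, about 120 g, upright; this point is its centre, 19 mm up. May be absent. Bottom layer.
- tub2_mid (a point): round lidded snack tub, clear with a grey lid, 64 mm across, 38 mm high, about 120 g, upright; this point is its centre, 19 mm up. May be absent. Bottom layer.
- carton1_mid (a point): small cardboard snack carton, 66 (x) by 46 (y) by 38 mm high, about 90 g; this point is its centre, 19 mm up. May be absent. Bottom layer.
- carton2_mid (a point): small cardboard snack carton, 66 (x) by 46 (y) by 38 mm high, about 90 g; this point is its centre, 19 mm up. May be absent. Bottom layer.
- bar1_mid (a point): wrapped snack bar, silvery with a paper band, 95 (x) by 34 (y) by 20 mm high, about 50 g; this point is its centre, 10 mm up. May be absent. Top layer.
- bar2_mid (a point): wrapped snack bar, silvery with a paper band, 95 (x) by 34 (y) by 20 mm high, about 50 g; this point is its centre, 10 mm up. May be absent. Top layer.
- mug: white mug, 85 mm high, a bystander: leave it where it is; origin under its centre
- key_bowl: blue key bowl, 35 mm high, a bystander: leave it where it is; origin under its centre
- lint_brush: wooden lint brush, 200 mm long, a bystander: leave it where it is; origin under its centre
- stain_spray: white stain remover bottle, 150 mm high, a bystander: leave it where it is; origin under its centre
- torch: torch lying down, 140 mm long, a bystander: leave it where it is; origin under its centre
- peg_jar: glass jar, 110 mm high, a bystander: leave it where it is; origin under its centre
Things that resemble listed ones, but are neither listed nor needed, are in the scene too. Leave any green or purple look-alike of the part that bears tub2_mid alone.

How it is judged:
By the outcome, as a careful person would: the job done as asked, in the order asked, and still so for the second after the job is handed in, with the robot touching nothing.
Of tub1, tub2, carton1, carton2 only 2 to 4 are there at a start; the rules pass over those that are not, and their reading is None.
Of bar1, bar2 only 1 to 2 are there at a start; the rules pass over those that are not, and their reading is None.
Of bottle1, bottle2 only 1 to 1 are there at a start; the rules pass over those that are not, and their reading is None.
At some moment in a run one of tub1, tub2, carton1, carton2, bar1, bar2 may be knocked a few centimetres aside while the robot is not near it.
It also fails if it takes over 210 s, if anything falls off the work surface, if the arm or the gripper's body presses on something with over 40 N, if the wrist force passes 120 N, or if a joint passes its speed limit or range.

## Working session

There is one attempt and no reset: what is moved stays moved. The work goes in short steps, each a Python script; the robot and the scene stay as the last script left them, time stands still between calls to the robot, and variables do not carry over. Pictures are saved under pics/ and viewed, at most 14 in all, crops included, and the job is handed in when it is done.

```bash
ls; mkdir -p pics; python3 - <<'E'
from station import arm, snapshot, camera_info
import cv2,numpy as np
np.set_printoptions(precision=4,suppress=True)
for n in ("scene","top"):
    cv2.imwrite(f"pics/{n}0.png",cv2.resize(snapshot(n),None,fx=1.5,fy=1.5,interpolation=cv2.INTER_CUBIC)); 
    c=camera_info(n); print(n,c, -c["R"].T@c["t"])
print(camera_info("wrist")); print(arm.read_tool_pos(),arm.read_eef_rot(),arm.read_time(),arm.read_opening())
E
```

```text
pics
scene {'fx': 448.9779658792095, 'fy': 448.9779658792095, 'cx': 257.51622029211796, 'cy': 190.50780386796544, 'R': array([[-0.1893,  0.9818, -0.0141],
       [ 0.8159,  0.1493, -0.5586],
       [-0.5464, -0.1173, -0.8293]]), 't': array([ 0.093 , -0.4092,  1.883 ])} [1.3802 0.1906 1.3343]
top {'fx': 479.9061837862598, 'fy': 479.9061837862598, 'cx': 253.20599946537055, 'cy': 191.07495547378656, 'R': array([[ 0.026 , -0.9996, -0.0059],
       [-0.9898, -0.0249, -0.1405],
       [ 0.1403,  0.0095, -0.9901]]), 't': array([-0.0076,  0.5102,  1.4751])} [ 0.2982 -0.0089  1.532 ]
{'fx': 281.0837108566023, 'fy': 281.0837108566023, 'cx': 256.80257945229545, 'cy': 195.84505164445915, 'T_tool_cam': array([[-0.0009, -0.9517, -0.3072,  0.0785],
       [ 1.    , -0.0009, -0.0003, -0.0001],
       [-0.    , -0.3072,  0.9517, -0.0709],
       [ 0.    ,  0.    ,  0.    ,  1.    ]])}
[ 0.2582 -0.596   0.3029] [ 0.9792  0.203  -0.0003 -0.0011] 0.1 0.9994804748153772
```

View pics/scene0.png

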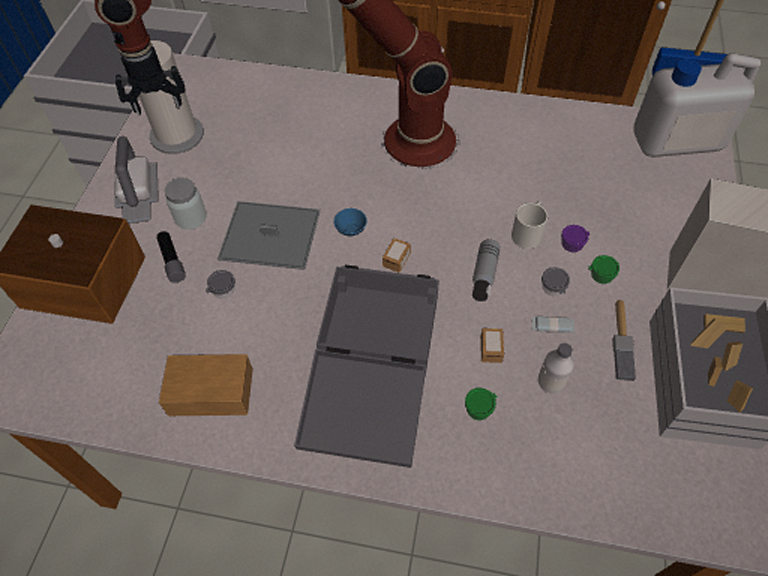

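View pics/top0.png

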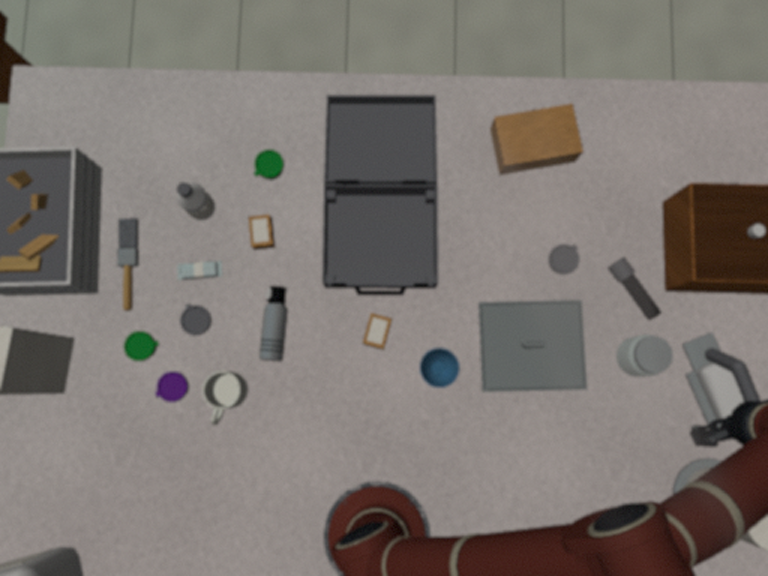

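Top view (1.5x pixels):
- Tubs: grey at (195,320) and (563,258). Green (141,346), green (269,164) and purple (172,386) are look-alikes, leave them.
- Cartons: (261,231) and (377,330). The wood blocks at (537,138) and in the tray at left are not cartons.
- Bar: (197,270), only one.
- Bottle: three rings, so bottle2, at (272,323) with its lid at the top (277,293). The torch at (634,288) and the spray at (195,200) are not it.
- Divider tongue (532,345); lunch box (380,238).

Next I segment these and get their positions.

```bash
cat > h.py <<'E'
from station import arm, snapshot, camera_info, ticket
import cv2, numpy as np
from scipy.spatial.transform import Rotation as Ro
np.set_printoptions(precision=4,suppress=True)
def quat(a):
    """tool down, closing line (tool y) at world angle a"""
    y=np.array([np.cos(a),np.sin(a),0]); z=np.array([0,0,-1.]); x=np.cross(y,z)
    return Ro.from_matrix(np.c_[x,y,z]).as_quat()
def ray(name,px,h,pose=None):
    c=camera_info(name); px=np.atleast_2d(np.asarray(px,float))
    d=np.c_[(px[:,0]-c["cx"])/c["fx"],(px[:,1]-c["cy"])/c["fy"],np.ones(len(px))]
    if name=="wrist":
        p,q=pose; R=Ro.from_quat(q).as_matrix(); T=c["T_tool_cam"]
        o=p+R@T[:3,3]; d=d@(R@T[:3,:3]).T
    else: o=-c["R"].T@c["t"]; d=d@c["R"]
    return (o+d*((h-o[2])/d[:,2])[:,None])[:,:2]
def pose(): return np.array(arm.read_tool_pos()),np.array(arm.read_eef_rot())
def wsnap():
    p=pose(); return snapshot("wrist"),p
def blobs(img,thr=22,amin=60):
    L=cv2.cvtColor(cv2.GaussianBlur(img,(3,3),0),cv2.COLOR_BGR2LAB).astype(float)
    bg=cv2.medianBlur(cv2.resize(img,(128,96),interpolation=cv2.INTER_AREA),51)
    bg=cv2.cvtColor(cv2.resize(bg,img.shape[1::-1]),cv2.COLOR_BGR2LAB).astype(float)
    m=(np.linalg.norm(L-bg,axis=2)>thr).astype(np.uint8)
    cs,_=cv2.findContours(m,cv2.RETR_EXTERNAL,cv2.CHAIN_APPROX_NONE)
    return [c[:,0,:] for c in cs if cv2.contourArea(c)>amin],m
def nearest(cs,px): 
    return min(cs,key=lambda c:-cv2.pointPolygonTest(c.reshape(-1,1,2),tuple(map(float,px)),True))
def rect(c,name,h,ps=None):
    w=ray(name,c,h,ps).astype(np.float32); (ce,s,a)=cv2.minAreaRect(w)
    if s[0]<s[1]: s=s[::-1]; a+=90
    return np.array(ce),np.array(s),(a+90)%180-90   # centre, (long,short), angle of the long side, deg
E
python3 - <<'E'
from h import *
im=snapshot("top"); cs,m=blobs(im); cv2.imwrite("pics/m.png",m*255)
for n,px,h in [("tubL",(195,320),.036),("tubR",(563,258),.036),("cartA",(261,231),.036),("cartB",(377,330),.036),("bar",(197,270),.018),("bottle",(272,323),.025),("box",(380,238),.075),("div",(532,370),.004)]:
    p=np.array(px)/1.5; print(n,ray("top",p,h)[0],*rect(nearest(cs,p),"top",h))
print("tongue",ray("top",np.array((532,345))/1.5,.034), "mug",ray("top",np.array((226,390))/1.5,.08),"bowl",ray("top",np.array((439,367))/1.5,.03))
for s in [((326,285),(436,285)),((327,185),(435,185))]: print(ray("top",np.array(s)/1.5,.075))
E
```

```text
tubL [0.4301 0.3895] [0.4309 0.3889] [0.0669 0.0638] 66.48246765136719
tubR [ 0.5808 -0.379 ] [ 0.5793 -0.3795] [0.0617 0.06  ] -0.39935302734375
cartA [0.6232 0.2609] [0.621  0.2593] [0.0743 0.0514] 7.265116214752197
cartB [0.4189 0.0089] [0.7124 0.0106] [0.4422 0.2469] 1.3461278676986694
bar [0.5388 0.3966] [0.4325 0.3937] [0.0677 0.0646] 66.48257446289062
bottle [0.4289 0.23  ] [0.4301 0.2253] [0.1609 0.052 ] -3.1750106811523438
box [0.606  0.0073] [0.7016 0.0101] [0.4307 0.2405] 1.346130132675171
div [ 0.3454 -0.3194] [ 0.3984 -0.3185] [0.2205 0.189 ] -87.23435735702515
tongue [[ 0.3961 -0.3135]] mug [[0.2876 0.307 ]] bowl [[ 0.3458 -0.1216]]
[[ 0.5053  0.1152]
 [ 0.5109 -0.1097]]
[[ 0.716   0.1208]
 [ 0.7215 -0.1044]]
```

```bash
python3 - <<'E'
from h import *
for n,P in dict(bottle=(.43,.226,.1),cartB=(.419,.009,.09),tubL=(.431,.389,.09),tubR=(.58,-.379,.09),div=(.396,-.314,.09),boxfar=(.67,.06,.09)).items():
    for a in (-90,0,90,180):
        q=arm.ik(P,quat(np.radians(a))); print(n,a,None if q is None else np.array(q))
arm.movep((.47,.226,.2),quat(-np.pi/2))
im,p=wsnap(); np.savez("pics/w1",im=im,p=p[0],q=p[1]); cv2.imwrite("pics/w1.png",cv2.resize(im,None,fx=1.5,fy=1.5)); print(p,arm.read_time())
E
```

```text
bottle -90 [-0.5806  0.6913  0.0773  2.0817 -0.1355  0.3732 -1.9655]
bottle 0 [-0.3836  0.6982 -0.2172  2.0757  0.3612  0.4029 -0.8855]
bottle 90 [-0.3294  0.7069 -0.2992  2.074   0.4809  0.4266  0.5676]
bottle 180 [ 0.1417  1.0147 -1.1533  2.0602  1.1975  0.9859  1.4574]
cartB -90 [-0.1119  0.6697  0.056   2.2644 -0.1665  0.2112 -1.4759]
cartB 0 [-0.0035  0.6696 -0.1023  2.2613  0.2915  0.2223 -0.3686]
cartB 90 [ 0.1205  0.6829 -0.284   2.2576  0.6865  0.2828  0.8019]
cartB 180 [-0.2427  0.6844  0.2496  2.2681 -0.6618  0.257  -2.5435]
tubL -90 [-0.801   0.7892  0.0469  1.8186 -0.0653  0.5353 -2.2826]
tubL 0 [-0.6517  0.7959 -0.1935  1.8136  0.2629  0.5571 -1.0126]
tubL 90 [-0.4353  0.8563 -0.5567  1.8064  0.6861  0.6816  0.1818]
tubL 180 [-0.1595  1.1109 -1.1535  1.7978  1.1662  1.0998  1.3817]
tubR -90 [ 0.5075  0.9137  0.0745  1.4675 -0.0853  0.7636 -0.9561]
tubR 0 [ 0.6695  0.9229 -0.23    1.4611  0.2594  0.7875  0.344 ]
tubR 90 [ 0.8637  0.993  -0.6198  1.4535  0.6637  0.9106  1.6157]
tubR 180 [ 0.3062  0.9602  0.4638  1.4753 -0.5196  0.8302 -2.1878]
div -90 [ 0.5909  0.7246  0.0549  2.0316 -0.0963  0.3878 -0.8495]
div 0 [ 0.7488  0.7298 -0.1843  2.0267  0.3106  0.4112  0.3246]
div 90 [ 0.9436  0.7738 -0.4872  2.0206  0.7167  0.5214  1.5052]
div 180 [ 0.4006  0.7531  0.3485  2.0375 -0.5725  0.4457 -1.9552]
boxfar -90 [-0.1685  0.8893  0.0844  1.5351 -0.0993  0.7214 -1.6113]
boxfar 0 [ 0.0506  0.9079 -0.3149  1.5267  0.3604  0.7647 -0.4127]
boxfar 90 [ 0.2437  0.993  -0.6998  1.5195  0.7507  0.9123  0.8648]
boxfar 180 [-0.3923  0.9454  0.5053  1.5435 -0.5758  0.8049 -2.7979]
(array([0.4706, 0.2251, 0.2   ]), array([ 1.    , -0.0008,  0.0002,  0.0002])) 3.2
```

View pics/w1.png

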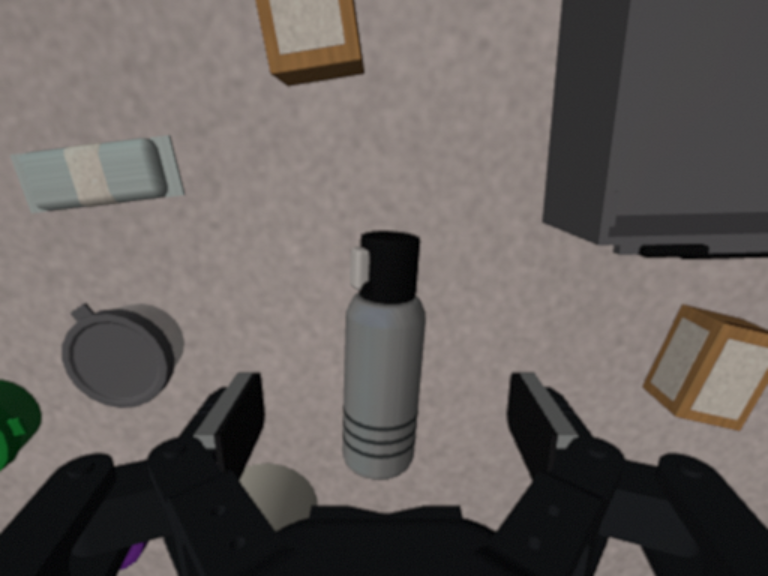

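Bottle2 lies at 1.5x px (383,360) with its lid toward the top. The white spout at (361,267) is on the +y side, roughly horizontal. I need to roll the bottle about a quarter turn toward -y.

```bash
cat >> h.py <<'E'
def view_bottle(tag,x,y,z=.2,a=-np.pi/2):
    arm.movep((x,y,z),quat(a)); im,p=wsnap(); cv2.imwrite(f"pics/{tag}.png",cv2.resize(im,None,fx=1.5,fy=1.5)); return im,p
def bottle(im,p):
    cs,m=blobs(im,18,800); c=min(cs,key=lambda c:np.linalg.norm(ray("wrist",c.mean(0),.025,p)[0]-np.r_[p[0][:2]]))
    ce,s,a=rect(c,"wrist",.025,p)
    # silhouette sides at mid-body: axis midline
    w=ray("wrist",c,.025,p); return ce,s,a,w
E
python3 - <<'E'
from h import *
d=np.load("pics/w1.npz"); p=(d["p"],d["q"])
print(ray("wrist",np.array([(380,470),(390,237),(384,310),(380,420)])/1.5,.025,p))
print(bottle(d["im"],p)[:3])
E
```

```text
[[0.3386 0.2292]
 [0.5048 0.2223]
 [0.4592 0.2259]
 [0.3798 0.2289]]
(array([0.3961, 0.2276]), array([0.5735, 0.2264]), -89.96608132869005)
```

```bash
cat >> h.py <<'E'
def roll(cx,cy,ang,dist,op=.7):
    """push the bottle (axis at angle ang) sideways; dist>0 toward -y; from the wrist just above"""
    a=ang-np.pi/2; q=quat(a); n=np.array([np.cos(a),np.sin(a)])
    gap=(op*.085-.05)/2
    c=np.array([cx,cy]); arm.movep((*c,.16),q); arm.move_gripper(op); arm.line_to((*c,.082),.12)
    e=c+n*np.sign(dist)*(abs(dist)+gap); arm.line_to((*e,.082),.04); f=np.array(arm.read_ft_force())
    arm.pause(.3); b=e-n*np.sign(dist)*gap; arm.line_to((*b,.082),.04); arm.line_to((*b,.16),.15); return f
E
python3 - <<'E'
from h import *
print(roll(.408,.227,np.radians(-2.7),.030))
print(arm.read_tool_pos())
im,p=view_bottle("w2",.46,.197,.2,-np.pi/2-.047); np.savez("pics/w2",im=im,p=p[0],q=p[1])
print(p,arm.read_time())
E
```

```text
[ 0.989  -0.1784 -0.3113]
[0.4063 0.1967 0.1597]
(array([0.4606, 0.1966, 0.1993]), array([ 0.9997, -0.0242, -0.0003,  0.0002])) 7.4583
```

View pics/w2.png

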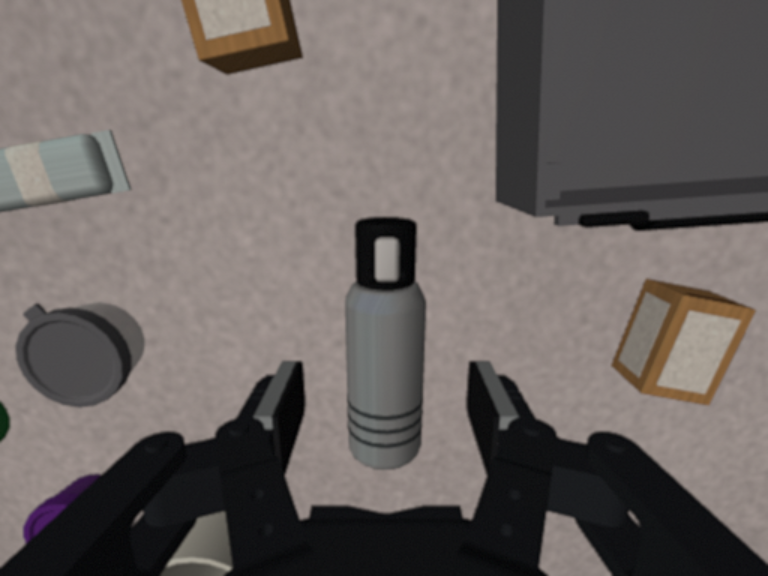

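The spout, at 1.5x px (387,258), is now centred on the lid (356–416), so it points up. Next I look at the box from above.

```bash
python3 - <<'E'
from h import *
d=np.load("pics/w2.npz"); p=(d["p"],d["q"])
w=ray("wrist",np.array([(693,305),(741,315),(708,403),(662,394)])/1.5,.038,p); print("cartB label",w,w.mean(0))
arm.movep((.46,.008,.31),quat(-np.pi/2)); im,p=wsnap(); np.savez("pics/w3",im=im,p=p[0],q=p[1]); cv2.imwrite("pics/w3.png",cv2.resize(cv2.convertScaleAbs(im,alpha=1.6,beta=10),None,fx=1.5,fy=1.5)); print(p,arm.read_time())
t=snapshot("top"); hsv=cv2.cvtColor(t,cv2.COLOR_BGR2LAB)
for q in [(261,231),(377,330),(197,270),(204,268)]:
    x,y=(np.array(q)/1.5).astype(int); print(q,hsv[y,x],hsv[y+14,x+16])
E
```

```text
cartB label [[ 0.4483  0.0172]
 [ 0.4406 -0.0121]
 [ 0.3815 -0.0037]
 [ 0.3895  0.0263]] [0.415  0.0069]
(array([0.4593, 0.0096, 0.309 ]), array([ 1.    ,  0.0012, -0.001 , -0.0006])) 8.3833
(261, 231) [183 128 134] [161 130 131]
(377, 330) [ 55 146 140] [ 41 144 140]
(197, 270) [186 128 134] [157 129 131]
(204, 268) [167 124 129] [162 130 130]
```

View pics/w3.png

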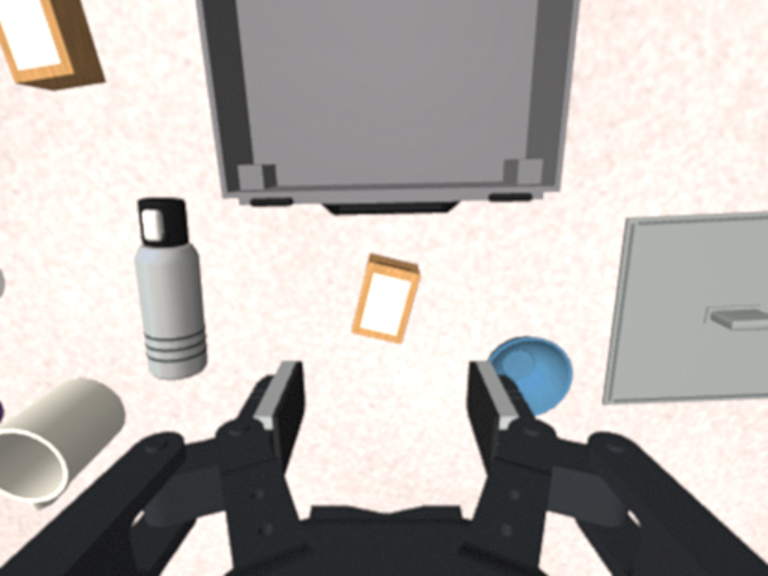

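```bash
python3 - <<'E'
from h import *
d=np.load("pics/w3.npz"); p=(d["p"],d["q"]); W=lambda l,h:ray("wrist",np.array(l)/1.5,h,p)
w=W([(222,196),(561,190)],.075); print("near rim",w, np.linalg.norm(w[0]-w[1]))
v=w[0]-w[1]; ang=np.arctan2(v[1],v[0])-np.pi/2; c=w.mean(0)+.104*np.array([np.cos(ang),np.sin(ang)]); print("box",c,np.degrees(ang))
w=W([(208,0),(577,0)],.075); print(w)
w=W([(238,165),(543,158)],.046); print("post tops outer corners",w)
w=W([(369,262),(417,271),(402,342),(353,330)],.038); print("cartB",w,w.mean(0),cv2.minAreaRect(w.astype(np.float32)))
im=snapshot("top"); cs,m=blobs(im); print(rect(nearest(cs,(532/1.5,370/1.5)),"top",.004))
print("tongue top",W([(706,316),(768,312)],.034))
E
```

```text
near rim [[ 0.5114  0.1254]
 [ 0.5159 -0.1136]] 0.23911290484759007
box [0.6176 0.0079] 1.0776965714812083
[[ 0.6302  0.1201]
 [ 0.6305 -0.1086]]
post tops outer corners [[ 0.5319  0.1216]
 [ 0.5372 -0.1088]]
cartB [[ 0.4547  0.0235]
 [ 0.447  -0.0167]
 [ 0.382  -0.005 ]
 [ 0.3934  0.0381]] [0.4193 0.01  ] ((0.41861066222190857, 0.010675575584173203), (0.04450191184878349, 0.06600572168827057), 79.17957305908203)
(array([ 0.3985, -0.3186]), array([0.2203, 0.1892]), -87.41706776618958)
tongue top [[ 0.4056 -0.2713]
 [ 0.4094 -0.3246]]
```

```bash
cat >> h.py <<'E'
BOX=np.array([.617,.007]); BA=np.radians(1.2)
def inbox(u,v): return BOX+np.array([[np.cos(BA),-np.sin(BA)],[np.sin(BA),np.cos(BA)]])@[u,v]
def pick(xy,a,op,z=.074,effort=40,zt=.2):
    arm.movep((*xy,zt),quat(a)); arm.move_gripper(op); arm.line_to((*xy,z),.2)
    arm.move_gripper(0,effort); o=arm.read_opening(); arm.line_to((*xy,zt),.25); return o,arm.read_opening()
def place(xy,a,z,op,zt=.2,v=.12):
    arm.movep((*xy,zt),quat(a)); arm.line_to((*xy,z+.012),.2); arm.line_to((*xy,z),.03)
    f=np.array(arm.read_ft_force()); arm.move_gripper(op); arm.pause(.2); arm.line_to((*xy,zt),.25); return f
E
python3 - <<'E'
from h import *
d=np.radians
print(pick((.4186,.0107),d(-90-11),.8))
im,_=wsnap(); cv2.imwrite("pics/g.png",im)
print(arm.read_ft_force())
print(place(inbox(-.046,-.054),d(-90)+BA,.079,.68),arm.read_time())
t=snapshot("top"); np.save("pics/t1",t); cs,m=blobs(t)
for n,px,h in [("tubL",(195,320),.036),("tubR",(563,258),.036),("cartA",(261,231),.036),("bar",(197,270),.018),("bottle",(286,323),.025),("div",(532,370),.004)]:
    print(n,*rect(nearest(cs,np.array(px)/1.5),"top",h))
cv2.imwrite("pics/t1.png",cv2.resize(t,None,fx=1.5,fy=1.5))
E
```

```text
(0.5360059351992595, 0.5412282030139614)
[ 0.4788  0.0153 -1.8046]
[-1.3626 -0.0177  4.8588] 14.1333
tubL [0.4309 0.3889] [0.0671 0.0637] 65.34423828125
tubR [ 0.5793 -0.3795] [0.061  0.0609] 1.4211636781692505
cartA [0.6211 0.2596] [0.0746 0.0517] 7.607711315155029
bar [0.4325 0.3936] [0.0679 0.0645] 65.34423828125
bottle [0.4293 0.1976] [0.1621 0.052 ] -2.5801925659179688
div [ 0.4432 -0.1491] [1.0256 0.5552] 2.473259687423706
```

View pics/t1.png

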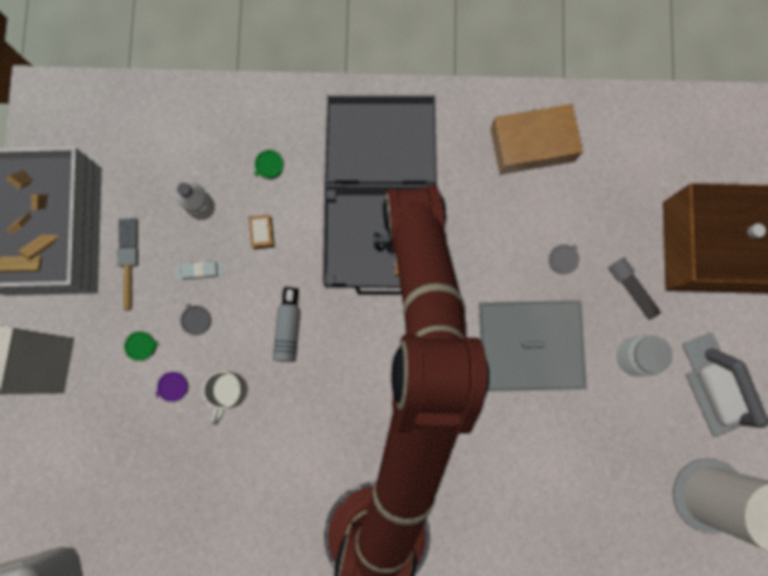

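Carton B is out of sight under the arm in the near -y cell. The other items are where they were. Next are carton A and both tubs, each rechecked before its pick.

```bash
cat >> h.py <<'E'
def check(px,h,ref,tol=.008):
    cs,m=blobs(snapshot("top")); ce,s,a=rect(nearest(cs,np.array(px)/1.5),"top",h)
    assert np.linalg.norm(ce-ref)<tol,(ce,s,a,ref); return ce
E
python3 - <<'E'
from h import *
d=np.radians
print(check((261,231),.036,(.621,.2595)))
print(pick((.624,.261),d(-82),.8),place(inbox(-.046,.054),d(-90)+BA,.079,.68))
print(check((195,320),.036,(.431,.389)))
o=pick((.4295,.388),d(-54),1.); print(o); assert o[1]>.65
print(place(inbox(.046,.054),d(-90)+BA,.079,.9))
print(check((563,258),.036,(.579,-.3795)))
o=pick((.579,-.379),d(-137),1.); print(o); assert o[1]>.65
print(place(inbox(.046,-.054),d(-90)+BA,.079,.9),arm.read_time())
E
```

```text
[0.6209 0.2596]
(0.5353637874753622, 0.531692686225759) [-1.5134  0.5303  4.9021]
[0.4309 0.3889]
(0.7400754162014989, 0.7400400859666862)
[-0.5179 -5.7968 -1.1526]
[ 0.5793 -0.3795]
(0.7382983805713569, 0.7364825329157699)
[1.2856 9.5821 4.6911] 35.425
```

```bash
python3 - <<'E'
from h import *
arm.movep((.5,.007,.36),quat(-np.pi/2)); im,p=wsnap(); np.savez("pics/w4",im=im,p=p[0],q=p[1]); cv2.imwrite("pics/w4.png",cv2.resize(cv2.convertScaleAbs(im,alpha=1.5,beta=10),None,fx=1.5,fy=1.5)); print(p)
E
```

```text
(array([0.5004, 0.0063, 0.3586]), array([ 1.    , -0.0005, -0.0009,  0.0002]))
```

View pics/w4.png

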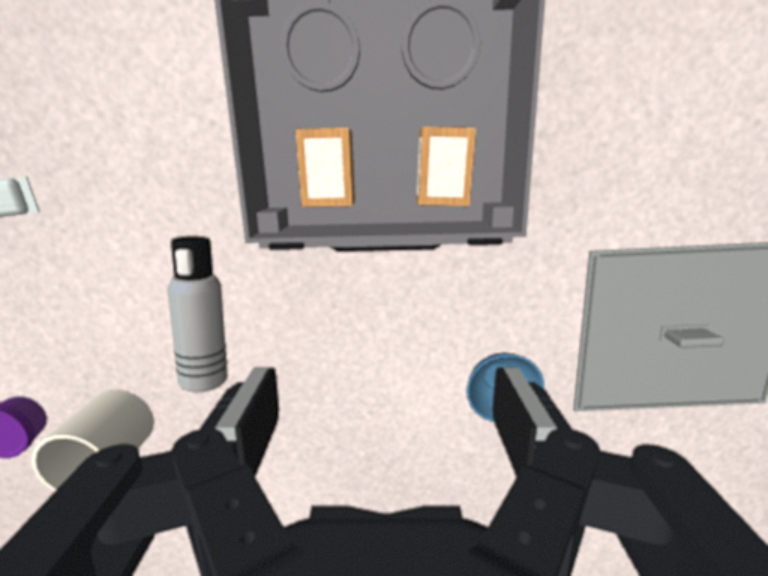

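Both tubs (1.5x px (323,49), (440,46)) and both cartons ((324,167), (446,166)) stand flat and clear of the posts. Now the divider.

```bash
python3 - <<'E'
from h import *
d=np.load("pics/w4.npz"); p=(d["p"],d["q"]); W=lambda l,h:ray("wrist",np.array(l)/1.5,h,p)
w=W([(247,242),(525,236)],.075); v=w[0]-w[1]; ang=np.arctan2(v[1],v[0])-np.pi/2
print("rim",w,np.linalg.norm(v),"box",w.mean(0)+.104*np.array([np.cos(ang),np.sin(ang)]),np.degrees(ang), "far pts",W([(218,0),(545,0)],.075))
arm.movep((.398,-.3186,.24),quat(np.radians(2.6))); im,p=wsnap(); np.savez("pics/w5",im=im,p=p[0],q=p[1]); cv2.imwrite("pics/w5.png",cv2.resize(cv2.convertScaleAbs(im,alpha=1.5,beta=10),None,fx=1.5,fy=1.5)); print(p)
E
```

```text
rim [[ 0.5105  0.1237]
 [ 0.5151 -0.1121]] 0.23580306615242064 box [0.6168 0.0079] 1.1332030760808776 far pts [[ 0.6868  0.1264]
 [ 0.6864 -0.1093]]
(array([ 0.3987, -0.3181,  0.24  ]), array([0.6906, 0.7232, 0.0004, 0.0001]))
```

View pics/w5.png

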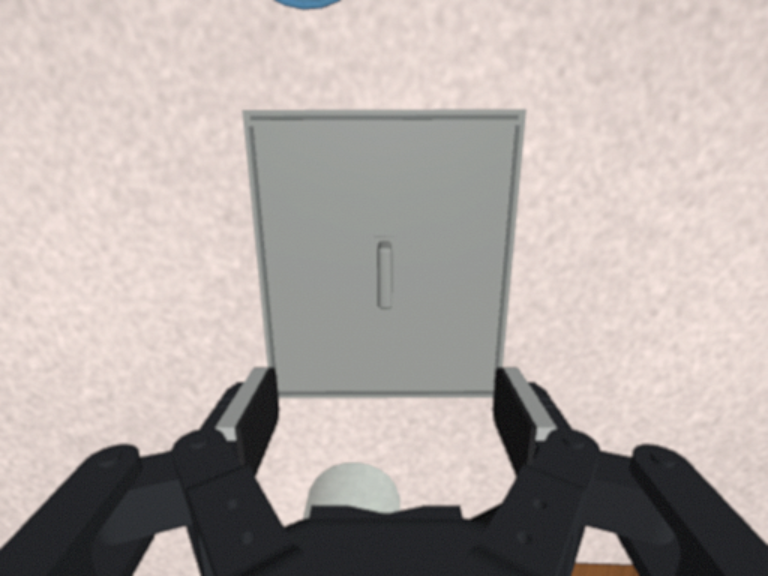

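```bash
sed -i 's/^BOX=.*/BOX=np.array([.617,.0076]); BA=np.radians(1.1)/' h.py; python3 - <<'E'
from h import *
d=np.load("pics/w5.npz"); p=(d["p"],d["q"]); W=lambda l,h:ray("wrist",np.array(l)/1.5,h,p)
w=W([(244,112),(525,111),(271,396),(500,396)],.002); t=W([(384,242),(385,308)],.034)
print(w,w.mean(0)); print(t,t.mean(0))
s=w[0]+w[1]-w[2]-w[3]; ang=np.arctan2(s[1],s[0])-np.pi/2; print(np.degrees(ang))
ce=(w.mean(0)+t.mean(0))/2; print(ce)
o=pick(ce,ang,.4,.079,80,.22); print(o,arm.read_ft_force()); im,p=wsnap(); np.savez("pics/w6",im=im,p=p[0],q=p[1])
arm.movep((*BOX,.22),quat(BA)); arm.line_to((*BOX,.15),.15)
im,p=wsnap(); np.savez("pics/w7",im=im,p=p[0],q=p[1]); cv2.imwrite("pics/w7.png",cv2.resize(cv2.convertScaleAbs(im,alpha=1.5,beta=10),None,fx=1.5,fy=1.5)); print(p,arm.read_time())
E
```

```text
[[ 0.2983 -0.2143]
 [ 0.4879 -0.2051]
 [ 0.3083 -0.4328]
 [ 0.4993 -0.4242]] [ 0.3984 -0.3191]
[[ 0.3966 -0.2926]
 [ 0.3993 -0.3391]] [ 0.3979 -0.3158]
2.7912290752547015
[ 0.3982 -0.3175]
(0.1040758444758766, 0.0987393159817617) [-0.2069  0.8144 -2.1702]
(array([0.6175, 0.0071, 0.1506]), array([0.7006, 0.7135, 0.0005, 0.0004])) 43.0833
```

View pics/w7.png

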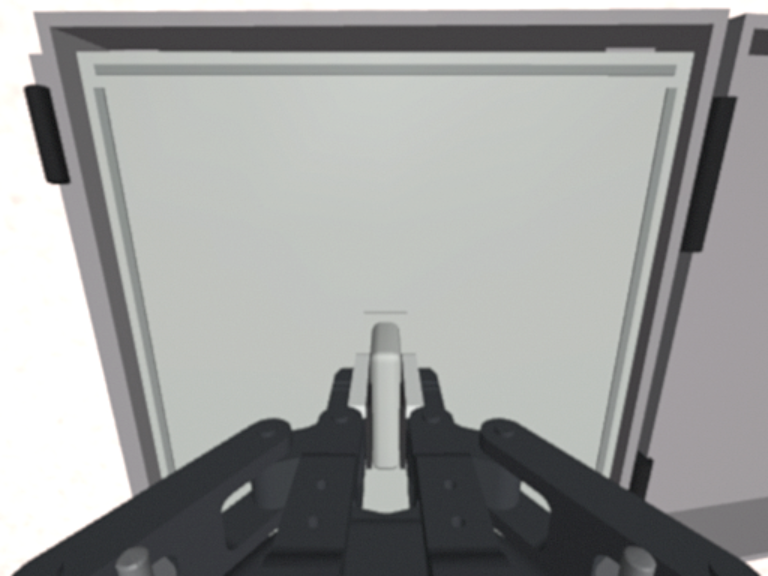

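```bash
python3 - <<'E'
from h import *
d=np.load("pics/w7.npz"); p=(d["p"],d["q"]); W=lambda l,h:ray("wrist",np.array(l)/1.5,h,p)
R=np.array([[np.cos(BA),np.sin(BA)],[-np.sin(BA),np.cos(BA)]])
f=lambda w:(R@(w-BOX).T).T*1000
print("rim inner +y corners (ideal -100,115;100,115)",f(W([(54,28),(712,23)],.075)))
print("plate +y corners (ideal -95,110;95,110)",f(W([(78,53),(692,52)],.0755)))
print("side lines: rim l/r",f(W([(133,470),(609,470)],.075)),"plate",f(W([(168,470),(601,470)],.0755)))
E
```

```text
rim inner +y corners (ideal -100,115;100,115) [[-99.8414 115.8142]
 [ 99.484  116.7963]]
plate +y corners (ideal -95,110;95,110) [[-93.7606 108.9718]
 [ 94.8292 108.9168]]
side lines: rim l/r [[-106.0641  -46.9292]
 [  94.7536  -47.4429]] plate [[-90.9995 -46.5399]
 [ 91.0646 -47.0057]]
```

The plate (corners (78,53), (692,52)) sits within about 2 mm of centred inside the rim. I'll shift it 1.5 mm in +y and lower it.

```bash
python3 - <<'E'
from h import *
c=BOX+[0,.0015]
arm.line_to((*c,.150),.1); z=.131; arm.line_to((*c,z),.06); f0=np.array(arm.read_ft_force())
while z>.1215:
    z-=.001; arm.line_to((*c,z),.03); f=np.array(arm.read_ft_force())
    if f[2]-f0[2]>4: break
print(f0,f,z,arm.read_tool_pos())
arm.move_gripper(.35); arm.pause(.2); arm.line_to((*c,.25),.2)
x=BOX+[-.07,0]; arm.movep((*x,.33),quat(-np.pi/2)); im,p=wsnap(); np.savez("pics/w8",im=im,p=p[0],q=p[1])
cv2.imwrite("pics/w8.png",cv2.resize(cv2.convertScaleAbs(im,alpha=1.5,beta=10),None,fx=1.5,fy=1.5)); print(p,arm.read_time())
E
```

```text
[ 0.3588 -0.5714 -1.0987] [-2.4455  0.1041  5.8127] 0.125 [0.6172 0.0092 0.1264]
(array([0.5469, 0.0077, 0.329 ]), array([ 1.    ,  0.0005, -0.0009,  0.0001])) 47.875
```

View pics/w8.png

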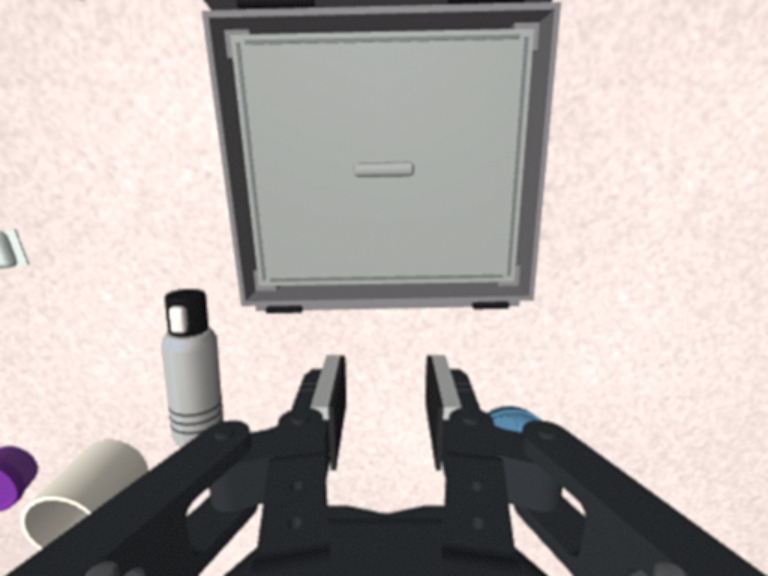

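The divider is level on all four posts, with even gaps (1.5x px corners (230,32), (535,28), (518,284), (258,288)). Next is the bar.

```bash
python3 - <<'E'
from h import *
t=snapshot("top"); cs,m=blobs(t,10,40); c=nearest(cs,(197/1.5,270/1.5)); print(rect(c,"top",.012))
arm.movep((.535,.33,.2),quat(0)); im,p=wsnap(); np.savez("pics/w9",im=im,p=p[0],q=p[1])
cv2.imwrite("pics/w9.png",cv2.resize(cv2.convertScaleAbs(im,alpha=1.3),None,fx=1.5,fy=1.5)); print(p)
E
```

```text
(array([0.5447, 0.3966]), array([0.0321, 0.0228]), -88.56513178348541)
(array([0.5363, 0.3282, 0.2003]), array([ 0.7083,  0.7059, -0.    ,  0.001 ]))
```

View pics/w9.png

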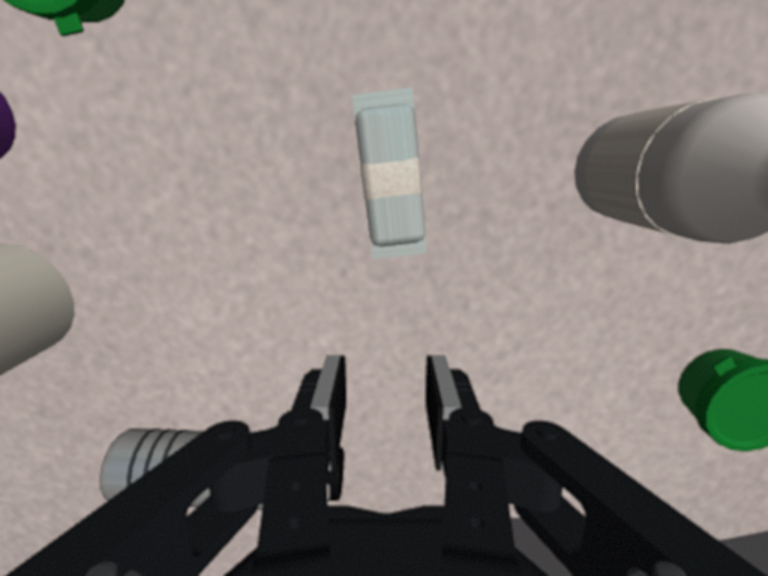

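Bar: end midpoints at (383,92) and (400,255), band at (391,178). Pick it and place it on the far (+x) side of the tongue, long side along y.

```bash
python3 - <<'E'
from h import *
d=np.load("pics/w9.npz"); p=(d["p"],d["q"]); W=lambda l,h:ray("wrist",np.array(l)/1.5,h,p)
e=W([(383,92),(400,255)],.008); b=W([(391,178)],.02)[0]; v=e[0]-e[1]; ang=np.arctan2(v[1],v[0])-np.pi/2
c=(e.mean(0)+b)/2; print(e,b,c,np.linalg.norm(v),np.degrees(ang))
o=pick(c,ang,.6,.071,30); print(o); assert o[1]>.3
t=inbox(.055,0); print(place(t,BA,.122,.55,.22),arm.read_time())
# bottle look
arm.movep((.46,.197,.2),quat(-np.pi/2-.047)); im,p=wsnap(); np.savez("pics/w10",im=im,p=p[0],q=p[1])
cv2.imwrite("pics/w10.png",cv2.resize(cv2.convertScaleAbs(im,alpha=1.3),None,fx=1.5,fy=1.5)); print(p)
E
```

```text
[[0.5355 0.4422]
 [0.5458 0.3477]] [0.5399 0.3956] [0.5402 0.3953] 0.09508507466754758 6.2050527922897185
(0.39141966954447943, 0.3914725547695827)
[-0.5252 -0.4459  0.0736] 55.4083
(array([0.4604, 0.1966, 0.1996]), array([ 0.9997, -0.0236, -0.0001,  0.0002]))
```

View pics/w10.png

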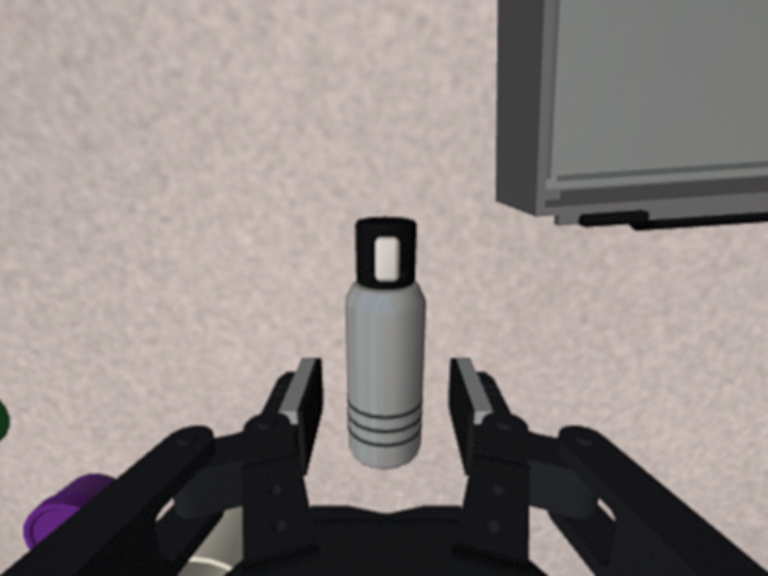

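Bottle: body at 1.5x px (385,370), spout at (386,258), still up and centred between the fingers. Pick it and place it.

```bash
python3 - <<'E'
from h import *
a=-np.pi/2-.047
o=pick((.4085,.199),a,.8,.074,60,.22); print(o,arm.read_ft_force()); assert .5<o[1]<.68
c=inbox(-.047,-.040); q=BA
arm.movep((*c,.22),quat(q)); arm.line_to((*c,.145),.15); z=.131; arm.line_to((*c,z),.05); arm.pause(.2); f0=np.array(arm.read_ft_force())
while z>.1215:
    z-=.001; arm.line_to((*c,z),.03); f=np.array(arm.read_ft_force())
    if f[2]-f0[2]>2.5: break
print(f0,f,z,arm.read_tool_pos())
arm.move_gripper(o[1]+.12); arm.pause(.3); arm.line_to((*c,.25),.15)
x=inbox(-.075,0); arm.movep((*x,.33),quat(-np.pi/2)); im,p=wsnap(); np.savez("pics/w11",im=im,p=p[0],q=p[1])
cv2.imwrite("pics/w11.png",cv2.resize(cv2.convertScaleAbs(im,alpha=1.4),None,fx=1.5,fy=1.5)); print(p,arm.read_time())
E
```

```text
(0.5721086243619529, 0.5695358011543964) [ 1.1493 -0.2666 -4.2545]
[ 0.0087  0.7722 -4.1272] [-1.0965 -0.5762  1.8675] 0.125 [ 0.5709 -0.0333  0.1256]
(array([0.5418, 0.006 , 0.3292]), array([ 1.    ,  0.0004, -0.0007,  0.0001])) 66.8333
```

View pics/w11.png

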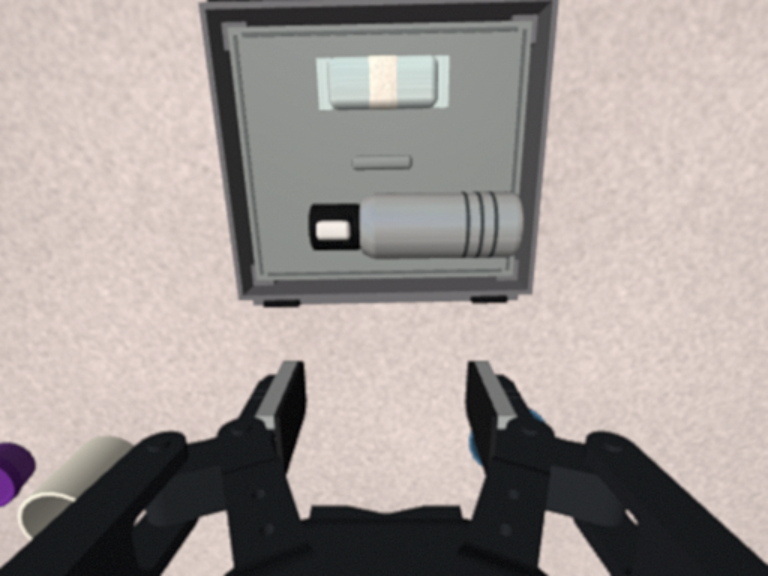

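```bash
python3 - <<'E'
from h import *
d=np.load("pics/w11.npz"); p=(d["p"],d["q"]); im=d["im"]
g=cv2.cvtColor(im,cv2.COLOR_BGR2GRAY)[125:178,198:246]
x=g[:,18:32].mean(1); print(x.astype(int))
W=lambda l,h:ray("wrist",np.array(l)/1.5,h,p)
lid=W([(334,204),(334,250)],.075); body=W([(430,192),(430,257)],.075); sp=W([(332,220),(332,240)],.0985); print(lid,lid.mean(0),body.mean(0),sp,sp.mean(0))
c=np.load("pics/w10.npz"); print(im.shape)
E
```

```text
[102 102 102 102 102 102 102 103 103 101  77  39  14  10  14  14  15  14
  15  14  12  48 111 155 170 171 169 167 165 164 162 160 149 126  82  33
  10   8   7   5   6  41  84 101 103 102 102 101 101 101 101 101 101]
[[0.5865 0.0449]
 [0.5511 0.0462]] [0.5688 0.0456] [ 0.5704 -0.0284] [[0.5778 0.044 ]
 [0.5634 0.0445]] [0.5706 0.0442]
(384, 512, 3)
```

The bottle lies on the divider with its spout (332,229) about 3° from vertical. The bar lies flat at (383,82), the tongue is clear and the hand is away.

```bash
python3 -c "
from station import ticket; print(ticket.finish_job())"
```

```text
the job is handed in; nothing more can be done
None
```

The job is handed in, with no verdict shown: I rolled the bottle spout-up, then packed both tubs and both cartons on the bottom, the divider level on the posts, and the bar and bottle on top with the spout about 3° off vertical, and the hand is clear.

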